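Slipper form from the barbed hook to the bench jack

ROBOT

A 7-joint arm with a two-finger parallel gripper is mounted at the origin on the work surface. World frame = base frame: x ahead of the robot, y to its left, z up, the work surface at z = 0. Lengths are in m, angles in rad, forces in N, time in s.
With the tool pointing down it reaches from about 0.4 to 0.9 m from the base axis. Payload 5.5 kg.
Tool frame: the origin (TCP) lies midway between the tips of the shut fingers; the grasp point (between the pads) lies 19 mm behind it (manip.grip_depth is the distance from the TCP to the grasp point, in m); z points along the fingers, y is the line along which they close (so a half turn about z gives the same grasp; the last joint's range is limited). The gripper opens to 92 mm and grips with 3 to 60 N. Pads are 19 mm wide; open, the fingers measure 130 mm over their backs; the gripper's body (75 mm by 190 mm) begins 47 mm behind the grasp point.
Start: joints at [-0.882, 0.501, -0.427, 1.55, 0.221, 1.138, -0.21], TCP at [0.268, 0.592, 0.227] pointing down, gripper open.
Joint ranges: [-2.88, 2.88], [-0.31, 2.03], [-1.54, 1.56], [0.2, 2.42], [-1.41, 4.55], [0.19, 2.02], [-2.57, 2.57]. Speed limits (rad/s): [2.57, 2.57, 3.14, 3.14, 3.14, 3.14, 3.14].

INTERFACE

Orientations are given as a unit quaternion [x, y, z, w].
In Python, from bench import manip, effector, viewer gives the robot as it stands. Calls block until the motion is done:
- manip.move_pose(position, orientation): joint-space move of the TCP to a pose.
- manip.servo_line(position, ori=None, vel=0.15): straight line of the TCP; ori=None keeps the orientation; vel is the mean speed in m/s.
- manip.movej(angles): joint-space move.
- effector.open_jaws() and effector.close(f_grip=None): open the fingers fully, or close them until they stop; f_grip is the grip in N (None keeps the last).
- manip.sleep(seconds).
- manip.solve_ik(position, orientation): joint angles nearest the present ones, or None.
- viewer.get_image(name): name is "scene" or "top" or "wrist"; returns the picture (420x560x3 uint8, red, green, blue); there is no depth.
- viewer.get_calibration(name): a dict with "vfov" (degrees; the focal length in pixels is half the picture's height over the tangent of half this angle, whatever the lens; pixels are square), "cx", "cy" (the principal point, pixels), "eye" and "attitude" of the camera in the world. Camera axes: x right, y down, z forward; pixel columns grow to the right and rows downward; lengths in m; the calibration is good to about 2 mm. A picture is of the moment at which its call begins: read the wrist's pose just before it. get_calibration takes no time and is no camera call; for the wrist camera it gives the pose at the moment of the call.
A pose or a line that the arm cannot do raises manip.PlanningError and nothing moves.
- manip.hand_in(): hands the job in; it is judged then, once.
Readings, each from a call of its own:
- manip.current_clock(): time.
- manip.current_q(): joint angles.
- manip.current_joint_velocities(): joint speeds.
- manip.current_tau(): joint torques, N m.
- manip.current_tool_pos(): TCP position.
- manip.current_tcp_rot(): TCP orientation.
- manip.current_force(): force on the tool from outside, world axes, zero at the start.
- manip.current_wrist_torque(): the same for the moment, N m.
- manip.current_finger_gap(): finger opening in m.
- manip.current_gripper_force(): force on a finger pad.
Only numpy, scipy, OpenCV 4.12 (cv2) and the standard library are available. Lean on these libraries where they do the work, as an engineer would, in place of code of your own. Each camera call takes 0.05 s, during which the arm holds its last target. There are 200 camera calls.

TASK

Take the light wooden slipper form off its barbed hook: lift it, tip it so its toe swings out, and back it off over the barb without forcing it. Lay it flat on the open bench and let go, then take it with a fresh grip and set it on the green bench jack, heel hole fully down over the pin and toe resting on the toe rest. Do not drop the form, and leave the dark form on its hook and the basket and iron where they are.

Things in the scene. Friction and masses are not known exactly. Their poses are not given: they have to be found in the camera images.
- form: light beech slipper form to be moved: flat sole-shaped block, 40 mm thick, 240 mm long, red band at the waist, 0.26-0.40 kg, both faces alike. Origin: centre of the 26 mm through-hole in the heel, at mid-thickness. x: hole axis (faces at x = -20, +20 mm); y: across; z: from toe to heel. Hangs heel up (z up) on one of the two hooks, shank through the hole; lies flat with its origin 20 mm up
- form_waist (a point): middle of the form's waist at mid-thickness, 95 mm from the hole (form z = -95 mm), close to the centre of mass; the sides here are flat, parallel and 52 mm apart from form z = -30 to -115 mm: the place to grip. The heel is round, 30 mm radius about the hole; the ball is 84 mm wide at form z = -152 mm
- form_toe (a point): the form's toe end at mid-thickness (form z = -210 mm)
- form_dark: a second form of the same shape and axes, dark walnut with a white band, hanging on the other hook; to be left alone
- rack: fixed dark wooden rack; origin on the bench under the rail, -x is its front, z up. Foot 300 mm wide, 18 mm thick, x = -20 to +110 mm; one post 30 x 40 mm, 300 mm tall at y = 0, behind the rail; rail 250 mm wide, 50 mm high, front face at x = -10 mm, top at 302 mm. Two alike hooks of 8 mm round steel leave the rail at y = +85 (left) and -85 mm (right), 275 mm above the bench
- hook_left_bend (a point): bend of the left hook (rack y = +85 mm), on the rod's centre line: the level shank runs from the rail along rack -x to this point (rack x = -95 mm), then the rod turns up about 47 degrees and runs on 35 mm, outward and up, to the tip. The form's block is too thick to slip off level: its hole must be tilted to follow the bend
- hook_left_tip (a point): end of the left hook on the rod's centre line, 24 mm further out and 26 mm higher than the bend. A barb 12 mm long lies back from here towards the rail on the upper side, so rod and barb together are about 14 mm thick
- hook_right_bend (a point): the same bend point on the right hook (rack y = -85 mm)
- hook_right_tip (a point): the same tip point on the right hook, with the same barb
- jack: fixed green iron bench jack: a foot 245 x 70 x 12 mm with a heel column (pin on top) and a toe column. Origin on the bench, z up, x from toe rest to heel pin along the foot (x = -100 to +145 mm). The form belongs on it flat, hole over the pin, toe pointing along jack -x; between the columns the waist is free on both sides
- jack_pin (a point): centre of the heel seat (52 mm round, 55 mm above the bench, jack x = +100 mm), the foot of the vertical 20 mm steel pin that stands 32 mm above it with a tapered end. When the form is home its origin is 20 mm above this point
- jack_toe (a point): centre of the toe rest's rubber pad (36 x 62 mm, 55 mm above the bench, jack x = -55 mm); the ball of the form rests on it
- basket: small round straw basket, 96 mm across and 50 mm high, origin under its centre; to be left alone
- iron: flat dark steel rapping iron, 280 mm long, 28 mm wide, 9 mm thick with a ring at one end, lying on the bench, origin under its shaft (blade to x = +125 mm, ring to x = -155 mm); to be left alone
Things that resemble listed ones, but are neither listed nor needed, are in the scene too. Of the things that look like the form, the middle-sized one is meant.

How it is judged:
On the way, in this order (a step that is already met when the one before it is completed fails the run):
1. the form is off its hook: its hole is clear of the barb, in front of the rack, held by the gripper (x of form in the frame of rack below -0.135 m and contact force between the fingers and form above 1 N), for 0.1 s.
2. the form lies flat on the bench, let go and at rest (height (world z) of form below 0.025 m and angle between the x axis of form and the z axis of jack, either way round below 0.07 rad and contact force between the fingers and form below 0.1 N and linear speed of form below 0.02 m/s), for 0.2 s.
At the end, for the whole second after the job is handed in: Form at rest on the jack, let go: hole within 6 mm of the pin's axis, fully down (origin 20 mm +-4 above the seat), flat within 0.06 rad, its length within 0.2 rad of the jack's, toe on the rest; either face up. Dark form, basket and iron within 30 mm of where they began (horizontal distance between form and jack_pin below 0.006 m and z of form in the frame of jack_pin between 0.016 and 0.024 m and angle between the x axis of form and the z axis of jack, either way round below 0.06 rad and angle between the z axis of form and the x axis of jack, either way round below 0.2 rad and contact force between form and jack above 0.5 N and linear speed of form below 0.02 m/s and angular speed of form below 0.1 rad/s and contact force between the fingers and form below 0.1 N and distance of each of form_dark, basket, iron from where it was at the start of the episode below 0.03 m); the robot touches nothing.
It fails at once if the form was forced against the rack (more than 60 N) (contact force between form and rack above 60 N).
It fails at once if the form was dropped (let go and moving faster than 0.7 m/s) (linear speed of form above 0.7 m/s and contact force between the fingers and form below 0.1 N).
It fails at once if the dark form was disturbed (moved more than 30 mm) (distance of form_dark from where it was at the start of the episode above 0.03 m).
It fails at once if the basket was moved more than 30 mm (distance of basket from where it was at the start of the episode above 0.03 m).
It fails at once if the iron was moved more than 30 mm (distance of iron from where it was at the start of the episode above 0.03 m).
It also fails if it takes over 72 s, if anything falls off the work surface, if the arm or the gripper's body presses on something with over 40 N, if the wrist force passes 120 N, or if a joint passes its speed limit or range.

## Working session

There is one attempt and no reset: what is moved stays moved. The work goes in short steps, each a Python script; the robot and the scene stay as the last script left them, time stands still between calls to the robot, and variables do not carry over. Pictures are saved under pics/ and viewed, at most 10 in all, crops included, and the job is handed in when it is done.

```bash
mkdir -p pics; ls
python3 - <<'E'
from bench import manip, effector, viewer
import cv2
for n in ("scene","top"):
    im=viewer.get_image(n); cv2.imwrite(f"pics/{n}0.png",im[:,:,::-1]); print(n,viewer.get_calibration(n))
print(viewer.get_calibration("wrist"),manip.current_tool_pos(),manip.current_tcp_rot(),manip.current_clock())
E
```

```text
pics
scene {'vfov': 46.314914994197764, 'cx': 273.72237499300206, 'cy': 211.7042334791087, 'eye': array([1.04190511, 0.95715395, 1.17207167]), 'attitude': array([ 0.23174441,  0.89427599, -0.37119451, -0.09369956])}
top {'vfov': 54.76740940120176, 'cx': 286.7826759297733, 'cy': 207.69821425953322, 'eye': array([0.25310886, 0.08339091, 1.44975742]), 'attitude': array([-0.66640962,  0.73697529, -0.08177224,  0.0779676 ])}
{'vfov': 69.58684328966407, 'cx': 279.73449231834564, 'cy': 208.94685110634111, 'eye': array([0.1994702, 0.6228632, 0.3845785]), 'attitude': array([0.83185511, 0.53660503, 0.07591329, 0.11962149])} [0.26824629 0.59137496 0.22579122] [ 2.11252921e-01  9.77431042e-01 -8.46504728e-04 -2.10852407e-04] 0.1
```

View pics/scene0.png

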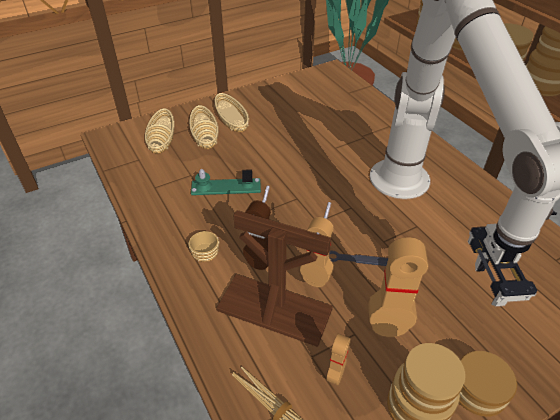

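View pics/top0.png

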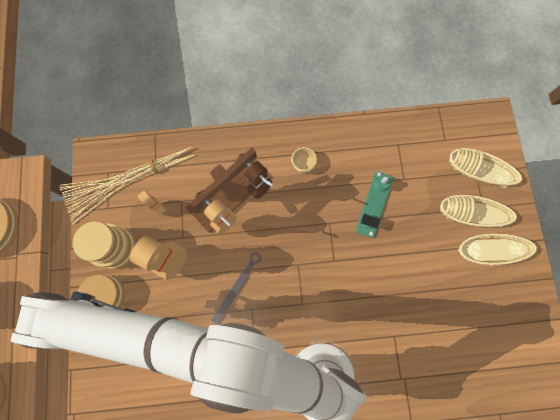

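The candidates for the form are a large one standing at scene (400,290) / top (158,257), a small one at scene (338,360) / top (150,202), and a mid-sized one on the hook at scene (318,255) / top (215,212). The mid-sized one on the left hook matches the description. I'll check it and the rack and jack in one close crop.

```bash
cat > h.py <<'E'
import numpy as np, cv2
from scipy.spatial.transform import Rotation as R
from bench import manip, effector, viewer
def ray(n,u,v,c=None):
    c=c or viewer.get_calibration(n); f=210/np.tan(np.radians(c['vfov']/2))
    d=R.from_quat(c['attitude']).apply([(u-c['cx'])/f,(v-c['cy'])/f,1]); return np.array(c['eye']),d
def onz(n,u,v,z,c=None):
    e,d=ray(n,u,v,c); return e+d*(z-e[2])/d[2]
def proj(n,p,c=None):
    c=c or viewer.get_calibration(n); f=210/np.tan(np.radians(c['vfov']/2))
    q=R.from_quat(c['attitude']).inv().apply(np.array(p)-c['eye']); return np.array([c['cx']+f*q[0]/q[2],c['cy']+f*q[1]/q[2]])
E
python3 - <<'E'
from h import *
t=cv2.imread("pics/top0.png"); s=cv2.imread("pics/scene0.png")
def cr(i,x,y,w,h,k): return cv2.resize(i[y:y+h,x:x+w],None,fx=k,fy=k,interpolation=cv2.INTER_CUBIC)
out=np.zeros((600,800,3),np.uint8)
a=cr(t,180,142,100,100,4); out[:400,:400]=a
b=cr(t,345,165,60,80,3); out[400:400+200,:180]=b[:200]
c=cr(s,215,180,130,175,3); out[:525,400:790]=c
out[400:600,190:390]=cr(s,185,165,80,40,2.5)[:100,:200].repeat(2,0)[:200]
cv2.imwrite("pics/crop1.png",out)
for u,v,z in [(192,208,.302),(254,152,.302),(370,222,.055),(383,180,.087),(255,258,0),(217,318,0),(304,160,.05),(323,370,0),(158,257,.04)]: print(u,v,onz("top",u,v,z).round(3))
E
```

```text
192 208 [0.544 0.338 0.302]
254 152 [0.697 0.145 0.302]
370 222 [ 0.493 -0.225  0.055]
383 180 [ 0.631 -0.285  0.087]
255 258 [0.414 0.19  0.   ]
217 318 [0.221 0.338 0.   ]
304 160 [ 0.746 -0.021  0.05 ]
323 370 [ 0.017 -0.007  0.   ]
158 257 [0.447 0.522 0.04 ]
```

View pics/crop1.png

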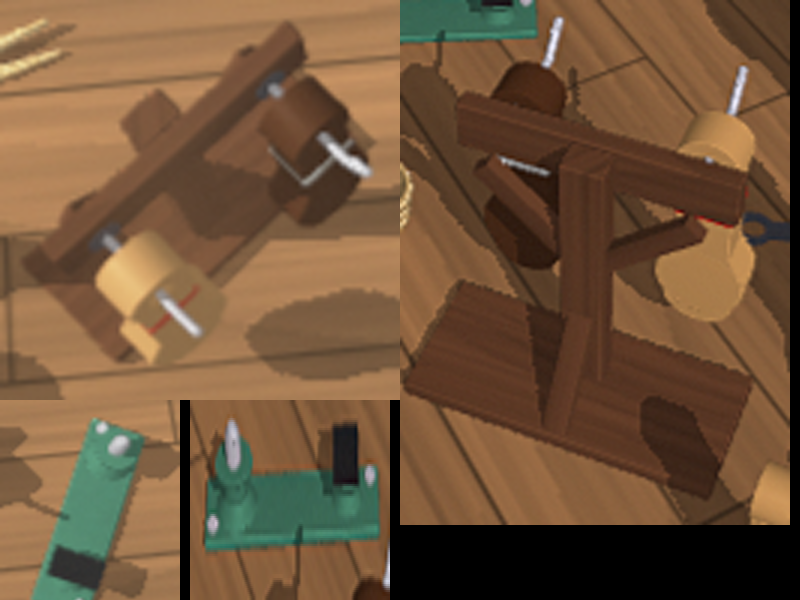

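The close crop confirms the choice: the light form with the red band hangs on the left hook at crop (160,290), and the dark one hangs on the right. Next I'll fix the rack and jack poses by triangulation and check reach for the grasp.

```bash
cat >> h.py <<'E'
def tri(obs):
    A=np.zeros((3,3));b=np.zeros(3)
    for n,u,v,c in obs:
        e,d=ray(n,u,v,c); d=d/np.linalg.norm(d); P=np.eye(3)-np.outer(d,d); A+=P;b+=P@e
    p=np.linalg.solve(A,b); return p
def rackxf(tl,tr):
    y=(tl-tr)[:2]; y=y/np.linalg.norm(y); x=np.array([y[1],-y[0]]); o=(tl+tr)[:2]/2+.119*x
    M=np.eye(4); M[:2,0]=x; M[:2,1]=y; M[:2,3]=o; return M
E
python3 - <<'E'
from h import *
L=tri([("top",229.5,225.3,None),("scene",330,203.3,None)]);D=tri([("top",272.5,185.25,None),("scene",267.7,186.7,None)])
print(L,D,np.linalg.norm(L-D), onz("top",229.5,225.3,.301),onz("top",272.5,185.25,.301))
M=rackxf(onz("top",229.5,225.3,.301),onz("top",272.5,185.25,.301)); print(M.round(3))
rp=lambda p:(M@np.r_[p,1])[:3]
print("rail ends",rp([0,.125,.302]),rp([0,-.125,.302]))
print("pin",onz("top",385,180,.087),"toe",onz("top",370.7,220.7,.055))
# form heel ridge front edge pixel guess
for s in (1,-1):
  for a in range(-20,75,10):
    a_=np.radians(a); zt=np.array([np.cos(a_),0,-np.sin(a_)]); yt=np.array([0,s,0]); xt=np.cross(yt,zt)
    o=M[:3,:3]@np.c_[xt,yt,zt]; q=R.from_matrix(o).as_quat()
    g=rp([-.055,.085,.171])
    res=[]
    for back in (0,.1):
        p=g+o[:,2]*(.019-back); j=manip.solve_ik(p,q); res.append(None if j is None else np.round(j,2).tolist())
    print(s,a,res)
E
```

```text
[0.4821038  0.23379601 0.29860489] [0.58996979 0.09898526 0.29702812] 0.17266005896001824 [0.48194744 0.23321048 0.301     ] [0.58883974 0.09890859 0.301     ]
[[ 0.782 -0.623  0.     0.629]
 [ 0.623  0.782  0.     0.24 ]
 [ 0.     0.     1.     0.   ]
 [ 0.     0.     0.     1.   ]]
rail ends [0.55065965 0.33796924 0.302     ] [0.70634519 0.14236246 0.302     ]
pin [ 0.63049072 -0.29169867  0.087     ] toe [ 0.49745337 -0.22796335  0.055     ]
1 -20 [[0.56, 1.6, -0.69, 2.26, 4.28, 1.53, -0.68], [0.57, 1.63, -0.44, 2.32, 4.46, 1.73, -0.66]]
1 -10 [[0.65, 1.55, -0.79, 2.37, 4.09, 1.35, -0.61], None]
1 0 [None, None]
1 10 [None, None]
1 20 [None, None]
1 30 [None, None]
1 40 [[0.69, 0.78, -1.3, 2.39, 2.44, 0.56, -0.27], None]
1 50 [[0.64, 0.66, -1.29, 2.29, 1.86, 0.43, 0.18], None]
1 60 [[0.29, 0.39, -0.86, 2.17, 0.79, 0.26, 1.06], [-0.6, 0.03, 0.18, 2.22, -0.33, 0.4, 2.09]]
1 70 [[-0.03, 0.35, -0.53, 2.04, 0.26, 0.46, 1.53], [-0.1, 0.13, -0.4, 2.03, -0.02, 0.65, 1.78]]
-1 -20 [[0.21, 1.4, -0.43, 2.26, 4.08, 1.92, 2.26], [0.57, 1.63, -0.44, 2.32, 4.46, 1.73, 2.48]]
-1 -10 [[-1.5, 1.92, 0.87, 2.41, 2.23, 1.79, 0.11], None]
-1 0 [None, None]
-1 10 [None, None]
-1 20 [None, None]
-1 30 [None, None]
-1 40 [[0.54, 0.58, -1.07, 2.4, 2.75, 0.44, 2.44], None]
-1 50 [[-0.44, 0.27, 0.01, 2.32, 4.06, 0.2, 0.85], [-0.42, -0.01, 0.04, 2.39, -1.14, 0.21, -0.21]]
-1 60 [[-0.47, 0.26, 0.01, 2.19, -0.58, 0.2, -0.81], [-0.3, 0.03, -0.13, 2.22, -0.3, 0.4, -1.08]]
-1 70 [[-0.44, 0.3, -0.05, 2.06, -0.12, 0.44, -1.28], [-0.38, 0.12, -0.09, 2.04, -0.1, 0.65, -1.3]]
```

```bash
cat >> h.py <<'E'
def rackM():
    return rackxf(onz("top",229.5,225.3,.301),onz("top",272.5,185.25,.301))
def toolR(M,a,s=1):
    a=np.radians(a); zt=np.array([np.cos(a),0,-np.sin(a)]); yt=np.array([0,s,0.]); xt=np.cross(yt,zt)
    return M[:3,:3]@np.c_[xt,yt,zt]
E
python3 - <<'E'
from h import *
M=rackM(); rp=lambda p:(M@np.r_[p,1])[:3]
c=viewer.get_calibration("wrist"); Rt=R.from_quat(manip.current_tcp_rot()).as_matrix(); 
cam=Rt.T@(c['eye']-manip.current_tool_pos()); fw=Rt.T@R.from_quat(c['attitude']).as_matrix()[:,2]; print(cam,fw)
best=None
for s in (1,-1):
  for a in (90,80,70):
    o=toolR(M,a,s); Rc=o@Rt.T@R.from_quat(c['attitude']).as_matrix()
    eye=rp([-.07,.06,.27])-Rc[:,2]*.36; p=eye-o@cam; j=manip.solve_ik(p,R.from_matrix(o).as_quat()); print(s,a,p.round(3),j is not None and np.round(j,2))
    if j is not None and best is None and p[2]>.38: best=(p,o)
q0=manip.current_q(); 
# grasp feasibility
for a in (38,42,45,50,55):
  r=[]
  for fx in (-.05,-.06,-.07):
    for back in (0,.03,.06):
      o=toolR(M,a); g=rp([fx-.015-back,.085,.174])+o[:,2]*.019
      j=manip.solve_ik(g,R.from_matrix(o).as_quat()); r.append(int(j is not None))
  print(a,r)
if best:
  manip.move_pose(best[0],R.from_matrix(best[1]).as_quat())
  c=viewer.get_calibration("wrist"); im=viewer.get_image("wrist"); np.save("w1.npy",c,allow_pickle=True); cv2.imwrite("pics/w1.png",im[:,:,::-1])
print(manip.current_clock(),manip.current_q().round(2) if hasattr(manip.current_q(),'round') else manip.current_q())
E
```

```text
[ 7.56498157e-02 -1.66479924e-06 -1.58783392e-01] [-2.80540168e-01 -2.05190591e-04  9.59842264e-01]
1 90 [0.516 0.228 0.457] [-0.09  0.21 -0.46  1.42  0.09  1.53  1.7 ]
1 80 [0.491 0.208 0.45 ] [-0.12  0.02 -0.3   1.65 -0.04  1.31  1.83]
1 70 [0.468 0.189 0.437] [-0.3  -0.16 -0.05  1.87 -0.13  1.1   1.93]
-1 90 [0.556 0.259 0.457] [-0.49  0.29  0.01  1.31 -0.    1.55 -1.38]
-1 80 [0.531 0.239 0.458] [-0.37  0.1  -0.08  1.54 -0.03  1.33 -1.34]
-1 70 [0.505 0.219 0.454] [-0.22 -0.07 -0.16  1.76 -0.12  1.12 -1.25]
38 [0, 0, 0, 0, 0, 0, 0, 0, 0]
42 [1, 0, 0, 0, 0, 0, 0, 0, 0]
45 [1, 0, 0, 1, 0, 0, 0, 0, 0]
50 [1, 1, 0, 1, 1, 0, 1, 0, 0]
55 [1, 1, 1, 1, 1, 1, 1, 1, 0]
1.9583 [-0.09  0.21 -0.46  1.42  0.09  1.53  1.7 ]
```

View pics/w1.png

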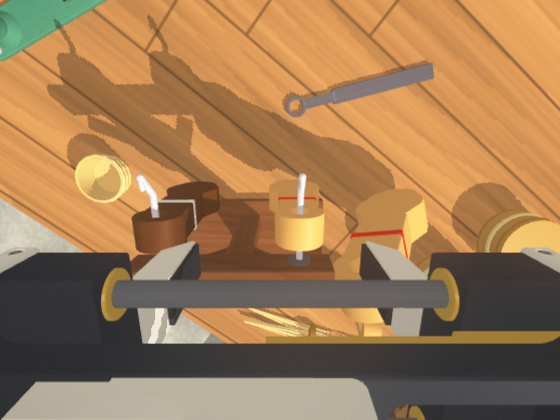

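Run:
```python
from h import *
im=cv2.imread("pics/w1.png"); o=cv2.resize(im[160:270,125:345],None,fx=3.6,fy=3.6,interpolation=cv2.INTER_CUBIC)
for k in range(0,220,20): cv2.putText(o,str(125+k),(int(k*3.6),10),0,.35,(255,255,255),1); cv2.line(o,(int(k*3.6),12),(int(k*3.6),18),(255,255,255),1)
for k in range(0,110,10): cv2.putText(o,str(160+k),(0,int(k*3.6)+4),0,.35,(255,255,255),1); cv2.line(o,(22,int(k*3.6)),(30,int(k*3.6)),(255,255,255),1)
cv2.imwrite("pics/w1c.png",o)
c=np.load("w1.npy",allow_pickle=True).item()
M=rackM(); Mi=np.linalg.inv(M)
print("eye rack",(Mi@np.r_[c['eye'],1]).round(3))
for u,v,z in [(302,176,.301),(141,179,.301),(300,247,.296),(300,214,.296),(300,207,.296),(300,262,.275)]:
    p=onz("w",u,v,z,c); print(u,v,p.round(4),(Mi@np.r_[p,1])[:3].round(4))
```

```text
eye rack [-0.171  0.061  0.615  1.   ]
302 176 [0.4857 0.2344 0.301 ] [-0.1154  0.0844  0.301 ]
141 179 [0.5938 0.104  0.301 ] [-0.112  -0.0849  0.301 ]
300 247 [0.5505 0.2858 0.296 ] [-0.0326  0.0843  0.296 ]
300 214 [0.5201 0.2606 0.296 ] [-0.0721  0.0835  0.296 ]
300 207 [0.5139 0.2555 0.296 ] [-0.0801  0.0833  0.296 ]
300 262 [0.5721 0.3055 0.275 ] [-0.0035  0.0862  0.275 ]
```

View pics/w1c.png

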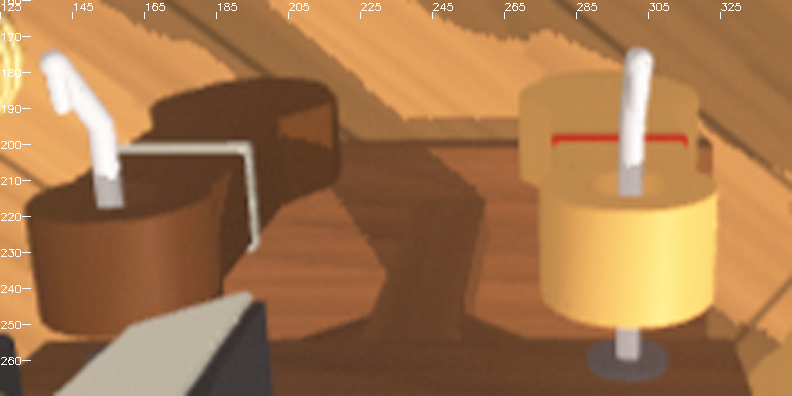

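The tips (302,175) and (138,177) agree with the rack pose to 2 mm. The heel ridge, rows 219 to 251, puts the form at rack x ≈ -0.047. Now I'll plan the unhooking path and check IK.

```bash
cat > plan.py <<'E'
from h import *
M=rackM(); rp=lambda p:(M@np.r_[p,1])[:3]
Bd=np.array([-.095,.275]); Tp=np.array([-.119,.301]); d=(Tp-Bd)/np.linalg.norm(Tp-Bd); nu=np.array([d[1],-d[0]]) # nu = inward/up side
if nu[1]<0: nu=-nu
pts=np.r_[[Bd+[t,0] for t in np.arange(0,.086,.001)],[Bd+d*t for t in np.arange(0,.0355,.001)]]
pts=np.r_[pts,[Tp-d*t+nu*.006 for t in np.arange(0,.0125,.002)]]
def clr(x,z,th):
    ax=np.array([-np.cos(th),np.sin(th)]); pe=np.array([ax[1],-ax[0]]); q=pts-[x,z]; m=np.abs(q@ax)<.021
    if not m.any(): return .009,0
    w=q[m]@pe; lo,hi=w.min(),w.max(); return .013-.004-(hi-lo)/2, (hi+lo)/2   # clearance, offset along pe
def best(s):
    # s: progress of the form from bend along the rod (negative on shank)
    c=Bd+np.array([-s,0]) if s<0 else Bd+d*s
    r=[]
    for th in np.radians(np.arange(0,60,1)):
        k,o=clr(*c,th); pe=np.array([np.sin(th),np.cos(th)]); r.append((k,th,*(c+o*pe)))
    return r
# form pose -> rotation about rack y tipping toe to -x by th ; returns 4x4 in rack
def formT(x,z,th):
    T=np.eye(4); ax=np.array([-np.cos(th),0,np.sin(th)]); up=np.array([np.sin(th),0,np.cos(th)])
    T[:3,0]=-ax; T[:3,2]=up; T[:3,1]=np.cross(up,-ax); T[:3,3]=[x,.085,z]; return T
def toolT(a,e,zf,fx=-.047,fz=.266): # rack-frame TCP pose at grasp
    a=np.radians(a); T=np.eye(4); zt=np.array([np.cos(a),0,-np.sin(a)]); yt=np.array([0,1.,0]); T[:3,:3]=np.c_[np.cross(yt,zt),yt,zt]
    T[:3,3]=np.array([fx-e,.085,fz+zf])+zt*.019; return T
def ik(T): 
    W=M@T; return manip.solve_ik(W[:3,3],R.from_matrix(W[:3,:3]).as_quat())
E
python3 - <<'E'
from plan import *
for s in np.arange(-.045,.075,.005):
    r=best(s); b=max(r); ok=[np.degrees(q[1]) for q in r if q[0]>b[0]-.0015]
    print("%.3f clr %.4f th %.0f (%.0f-%.0f)"%(s,b[0],np.degrees(b[1]),min(ok),max(ok)),np.round(b[2:],4))
for a in (40,43,45,47):
  for e in (.012,.015,.018):
    print(a,e,[int(ik(toolT(a,e,zf)) is not None) for zf in (-.085,-.09,-.095)],[int(ik(toolT(a+12,e+b,-.09+h)) is not None) for b in (.03,.06,.08) for h in (0,-.03)])
E
```

```text
-0.045 clr 0.0090 th 0 (0-4) [-0.05   0.275]
-0.040 clr 0.0090 th 0 (0-4) [-0.055  0.275]
-0.035 clr 0.0090 th 0 (0-4) [-0.06   0.275]
-0.030 clr 0.0090 th 0 (0-4) [-0.065  0.275]
-0.025 clr 0.0090 th 0 (0-4) [-0.07   0.275]
-0.020 clr 0.0086 th 1 (0-5) [-0.075  0.275]
-0.015 clr 0.0065 th 8 (0-12) [-0.0799  0.2754]
-0.010 clr 0.0053 th 13 (4-18) [-0.0847  0.2764]
-0.005 clr 0.0046 th 19 (14-24) [-0.0891  0.2776]
-0.000 clr 0.0028 th 31 (25-36) [-0.0918  0.2803]
0.005 clr 0.0034 th 36 (30-42) [-0.0957  0.2824]
0.010 clr 0.0043 th 42 (36-48) [-0.0993  0.2851]
0.015 clr 0.0059 th 47 (43-50) [-0.103   0.2881]
0.020 clr 0.0059 th 48 (43-59) [-0.1064  0.2916]
0.025 clr 0.0059 th 48 (42-59) [-0.1098  0.2953]
0.030 clr 0.0059 th 47 (41-59) [-0.1132  0.2991]
0.035 clr 0.0059 th 47 (39-59) [-0.1166  0.3027]
0.040 clr 0.0060 th 47 (37-59) [-0.12    0.3064]
0.045 clr 0.0060 th 47 (31-59) [-0.1234  0.3101]
0.050 clr 0.0060 th 47 (22-59) [-0.1268  0.3137]
0.055 clr 0.0060 th 52 (9-59) [-0.1287  0.3183]
0.060 clr 0.0090 th 59 (2-59) [-0.1357  0.3191]
0.065 clr 0.0090 th 59 (0-59) [-0.1391  0.3228]
0.070 clr 0.0090 th 59 (0-59) [-0.1425  0.3264]
40 0.012 [0, 0, 0] [1, 1, 1, 0, 0, 0]
40 0.015 [0, 0, 0] [1, 1, 1, 0, 0, 0]
40 0.018 [0, 0, 0] [1, 1, 0, 0, 0, 0]
43 0.012 [1, 1, 1] [1, 1, 1, 1, 1, 0]
43 0.015 [1, 1, 1] [1, 1, 1, 1, 0, 0]
43 0.018 [1, 1, 1] [1, 1, 1, 1, 0, 0]
45 0.012 [1, 1, 1] [1, 1, 1, 1, 1, 1]
45 0.015 [1, 1, 1] [1, 1, 1, 1, 1, 1]
45 0.018 [1, 1, 1] [1, 1, 1, 1, 1, 0]
47 0.012 [1, 1, 1] [1, 1, 1, 1, 1, 1]
47 0.015 [1, 1, 1] [1, 1, 1, 1, 1, 1]
47 0.018 [1, 1, 1] [1, 1, 1, 1, 1, 1]
```

```bash
cat >> plan.py <<'E'
A,E_,ZF=45,.017,-.095
G=toolT(A,E_,ZF); REL=np.linalg.inv(formT(-.047,.266,0))@G
WP=[(-.047,.2705,0),(-.058,.273,0),(-.070,.275,2),(-.0799,.2754,8),(-.0847,.2764,13),(-.0891,.2776,20),(-.0905,.279,25),(-.0918,.2803,30),(-.0957,.2824,36),(-.0993,.2851,42),(-.103,.2881,46)]
for s in (.02,.03,.04,.05,.06,.075,.095):
    th=np.radians(47); k,o=clr(*(Bd+d*s),th); WP.append((*(Bd+d*s+(o if s<.055 else .003)*np.array([np.sin(th),np.cos(th)])),47))
def flatT(p,t):  # world pose of form lying flat, heel at p, toe direction t, form x down
    t=np.r_[t,0]/np.linalg.norm(t); T=np.eye(4); x=np.array([0,0,-1.]); z=-t; T[:3,:3]=np.c_[x,np.cross(z,x),z]; T[:3,3]=p; return T
E
python3 - <<'E'
from plan import *
for x,z,th in [(-.047,.266,0)]+WP:
    F=formT(x,z,np.radians(th)); T=F@REL; Ti=np.linalg.inv(T)
    q=np.array([(Ti@[u,.085,w,1])[[0,2]] for u,w in pts]); b=q[:,1]<-.066+.01
    # clearance to body box: distance outside
    dx=np.maximum(np.abs(q[:,0])-.0375,0); dz=np.maximum(q[:,1]+.066,0); cl=np.hypot(dx,dz).min()-.004
    j=ik(T); print(np.round([x,z],4),th,"hole %.4f body %.4f"%(clr(x,z,np.radians(th))[0]-abs(clr(x,z,np.radians(th))[1]),cl), None if j is None else np.round(j,2))
def show(n,T): j=manip.solve_ik(T[:3,3],R.from_matrix(T[:3,:3]).as_quat()); print(n,T[:3,3].round(3),None if j is None else np.round(j,2))
for t in ((-.9,.43),(.9,-.43),(-.43,-.9),(.43,.9)):
  t=np.array(t)/np.linalg.norm(t)
  for w in ((.5,-.03),(.55,-.05),(.6,-.05)):
    for h in (.02,.15): show((t.round(2),w,h),flatT(np.r_[np.array(w)-t*.095,h],t)@REL)
E
```

```text
[-0.047  0.266] 0 hole -0.0000 body 0.0101 [ 0.68  0.68 -1.29  2.36  2.22  0.45 -0.13]
[-0.047   0.2705] 0 hole 0.0045 body 0.0069 [ 0.68  0.66 -1.29  2.36  2.21  0.43 -0.14]
[-0.058  0.273] 0 hole 0.0070 body 0.0129 [ 0.7   0.62 -1.29  2.38  2.25  0.4  -0.19]
[-0.07   0.275] 2 hole 0.0083 body 0.0194 [ 0.72  0.54 -1.28  2.39  2.17  0.33 -0.16]
[-0.0799  0.2754] 8 hole 0.0065 body 0.0219 [ 0.74  0.44 -1.29  2.36  1.59  0.24  0.36]
[-0.0847  0.2764] 13 hole 0.0053 body 0.0217 [ 0.73  0.36 -1.27  2.32  0.98  0.26  0.92]
[-0.0891  0.2776] 20 hole 0.0042 body 0.0206 [ 0.04  0.13 -0.48  2.27 -0.12  0.34  1.92]
[-0.0905  0.279 ] 25 hole 0.0035 body 0.0186 [ 0.02  0.13 -0.49  2.21 -0.03  0.47  1.82]
[-0.0918  0.2803] 30 hole 0.0025 body 0.0170 [ 0.02  0.14 -0.5   2.16  0.03  0.6   1.76]
[-0.0957  0.2824] 36 hole 0.0033 body 0.0178 [-0.    0.16 -0.5   2.09  0.07  0.76  1.71]
[-0.0993  0.2851] 42 hole 0.0043 body 0.0191 [-0.03  0.19 -0.49  2.02  0.1   0.9   1.67]
[-0.103   0.2881] 46 hole 0.0055 body 0.0217 [-0.05  0.21 -0.48  1.98  0.12  1.    1.66]
[-0.1064  0.2917] 47 hole 0.0059 body 0.02
[... 2462 characters left out ...]
 [-0.09  0.8  -0.28  1.45  0.71  1.58  2.09]
(array([0.43, 0.9 ]), (0.5, -0.03), 0.02) [ 0.506 -0.018  0.024] [ 0.63  0.71 -0.15  2.13 -1.16  0.77  1.12]
(array([0.43, 0.9 ]), (0.5, -0.03), 0.15) [ 0.506 -0.018  0.154] [ 0.53  0.43 -0.03  2.14 -1.02  0.96  0.84]
(array([0.43, 0.9 ]), (0.55, -0.05), 0.02) [ 0.556 -0.038  0.024] [ 0.6   0.75 -0.13  2.01 -1.1   0.8   1.01]
(array([0.43, 0.9 ]), (0.55, -0.05), 0.15) [ 0.556 -0.038  0.154] [ 0.52  0.5  -0.03  2.01 -1.    0.98  0.78]
(array([0.43, 0.9 ]), (0.6, -0.05), 0.02) [ 0.606 -0.038  0.024] [ 0.56  0.79 -0.14  1.9  -1.06  0.81  0.92]
(array([0.43, 0.9 ]), (0.6, -0.05), 0.15) [ 0.606 -0.038  0.154] [ 0.49  0.56 -0.05  1.9  -0.98  0.98  0.7 ]
```

```bash
cat >> plan.py <<'E'
def goT(T,vel=None,world=False):
    W=T if world else M@T; q=R.from_matrix(W[:3,:3]).as_quat()
    if vel is None: manip.move_pose(W[:3,3],q)
    else: manip.servo_line(W[:3,3],q,vel)
def st(n=""): print(n,"t%.1f"%manip.current_clock(),"q",np.round(manip.current_q(),2),"F",np.round(manip.current_force(),1),"gap %.4f"%manip.current_finger_gap(),"fg %.1f"%manip.current_gripper_force())
E
python3 - <<'E'
from plan import *
st("0")
goT(toolT(75,.15,.06)); st("mid")
goT(toolT(60,.085,-.09)); st("pre")
try:
    goT(toolT(52,.05,-.095),.08); st("in")
    goT(G,.06); st("grasp")
except manip.PlanningError as ex: print("PE",ex)
p=np.r_[manip.current_tool_pos(),1]; print("rack tcp",(np.linalg.inv(M)@p).round(4),"want",G[:3,3].round(4))
cv2.imwrite("pics/s1.png",viewer.get_image("scene")[100:400,160:460,::-1].repeat(2,0).repeat(2,1))
E
```

```text
0 t2.0 q [-0.09  0.21 -0.46  1.42  0.09  1.53  1.7 ] F [ 0.4 -0.5  0.4] gap 0.0915 fg 0.0
mid t2.7 q [ 0.07 -0.11 -0.45  2.08 -0.15  0.91  1.94] F [1.8 1.  0.7] gap 0.0921 fg 0.0
pre t3.4 q [-0.42  0.14  0.01  2.34 -0.73  0.2   2.52] F [-0.3 -0.3  0.7] gap 0.0920 fg 0.0
PE the arm cannot follow that straight line within its joint ranges
rack tcp [-0.1197  0.086   0.1608  1.    ] want [-0.0506  0.085   0.1576]
```

View pics/s1.png

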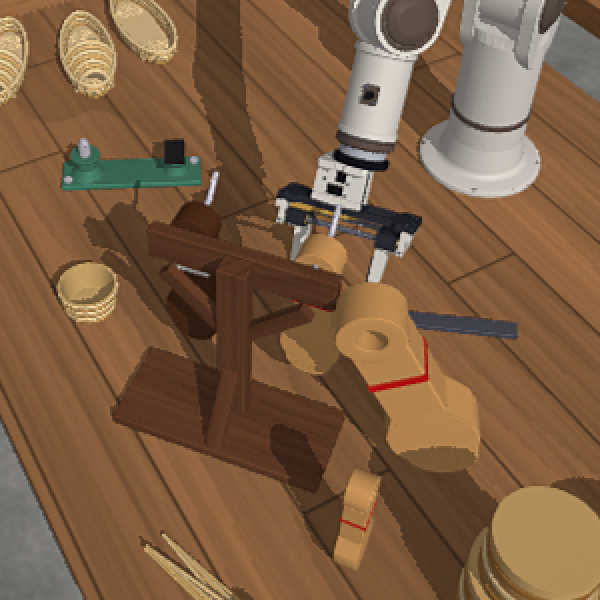

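The gripper stands open in front of the form, but in the wrong wrist branch. I'll look for pre-poses in the branch that reaches the grasp.

Run:
```python
from plan import *
for a,e,zf in [(45,.017,-.095),(47,.03,-.095),(49,.04,-.095),(52,.05,-.095),(55,.06,-.095),(58,.07,-.095),(60,.085,-.09),(60,.085,-.06),(65,.1,-.06),(65,.1,-.03),(70,.12,0)]:
    j=ik(toolT(a,e,zf)); print(a,e,zf,None if j is None else np.round(j,2))
```

```text
45 0.017 -0.095 [ 0.68  0.68 -1.29  2.36  2.22  0.45 -0.13]
47 0.03 -0.095 [ 0.69  0.63 -1.29  2.37  2.13  0.4  -0.08]
49 0.04 -0.095 [ 0.7   0.58 -1.28  2.37  2.02  0.36  0.  ]
52 0.05 -0.095 [ 0.7   0.54 -1.28  2.35  1.79  0.33  0.2 ]
55 0.06 -0.095 [ 0.71  0.51 -1.29  2.34  1.53  0.32  0.43]
58 0.07 -0.095 [ 0.71  0.47 -1.29  2.32  1.29  0.33  0.65]
60 0.085 -0.09 [-0.42  0.14  0.01  2.35 -0.73  0.2   2.52]
60 0.085 -0.06 [-0.54  0.07  0.13  2.33 -0.55  0.27  2.33]
65 0.1 -0.06 [-0.74  0.06  0.33  2.3  -0.35  0.38  2.14]
65 0.1 -0.03 [-0.89  0.    0.47  2.27 -0.25  0.46  2.03]
70 0.12 0 [-0.88 -0.05  0.45  2.21 -0.1   0.65  1.88]
```

Run:
```python
from plan import *
Mi=np.linalg.inv(M)
def pr(n):
    p=(Mi@np.r_[manip.current_tool_pos(),1])[:3]; o=Mi[:3,:3]@R.from_quat(manip.current_tcp_rot()).as_matrix(); print(n,p.round(3),"z",o[:,2].round(2),"y",o[:,1].round(2)); return p,o
tgt=np.array([.71,.47,-1.29,2.32,1.29,.33,.65]); tgt=np.array(ik(toolT(58,.07,-.095)))
goT(toolT(75,.15,.06)); q0=np.array(manip.current_q()); p0,_=pr(0)
tp=toolT(58,.07,-.095)[:3,3]
for k in (.2,.4,.55,.7,.85,1):
    manip.movej(list(q0+k*(tgt-q0))); p,o=pr(k)
    if abs(p[1]-.085)>.03 or p[0]>(p0+k*(tp-p0))[0]+.03 or abs(o[1,2])>.2: print("abort"); break
st()
```

```text
0 [-0.191  0.086  0.309] z [ 0.26  0.   -0.97] y [-0.  1.  0.]
0.2 [-0.194  0.025  0.253] z [ 0.19 -0.22 -0.96] y [ 0.06  0.97 -0.21]
abort
 t4.7 q [-0.59 -0.02  0.1   2.15  0.26  0.79  1.55] F [ 0.  -0.4  0.2] gap 0.0917 fg 0.0
```

Run:
```python
from plan import *
Mi=np.linalg.inv(M)
def pr(n):
    p=(Mi@np.r_[manip.current_tool_pos(),1])[:3]; o=Mi[:3,:3]@R.from_quat(manip.current_tcp_rot()).as_matrix(); print(n,p.round(3),"z",o[:,2].round(2),"y",o[:,1].round(2)); return p,o
tgt=np.array(ik(toolT(58,.07,-.095))); print(tgt.round(2))
tp=toolT(58,.07,-.095)[:3,3]
q0=np.array([.07,-.11,-.45,2.08,-.15,.91,1.94]); manip.movej(list(q0)); p0,_=pr(0)
if tgt[2]<-1:
  for k in (.2,.4,.55,.7,.85,1):
    manip.movej(list(q0+k*(tgt-q0))); p,o=pr(k)
    if abs(p[1]-.085)>(.03 if p[0]>-.15 else .08) or p[0]>(p0+k*(tp-p0))[0]+.03 or abs(o[1,2])>.35: print("abort"); break
st()
```

```text
[ 0.71  0.47 -1.29  2.32  1.29  0.33  0.65]
0 [-0.19   0.083  0.312] z [ 0.26 -0.01 -0.96] y [-0.    1.   -0.01]
0.2 [-0.2    0.03   0.247] z [ 0.18 -0.14 -0.97] y [ 0.07  0.99 -0.13]
0.4 [-0.193 -0.001  0.201] z [ 0.19 -0.22 -0.96] y [ 0.09  0.97 -0.21]
abort
 t6.3 q [ 0.33  0.12 -0.78  2.17  0.42  0.68  1.43] F [-0.1  0.3  0.7] gap 0.0916 fg 0.0
```

Run:
```python
from plan import *
for a,e,zf in [(66,.10,-.06),(62,.085,-.08),(58,.07,-.095)]:
    j=ik(toolT(a,e,zf)); print(a,None if j is None else np.round(j,2))
try:
    goT(toolT(66,.10,-.06)); st("a")
    j=np.array(ik(toolT(58,.07,-.095))); print(j.round(2))
    q=np.array(manip.current_q())
    if j[2]<-1:
        for k in (.33,.66,1): manip.movej(list(q+k*(j-q))); print((np.linalg.inv(M)@np.r_[manip.current_tool_pos(),1])[:3].round(3))
    st("b")
except manip.PlanningError as ex: print(ex)
```

```text
66 [ 0.44  0.14 -0.9   2.25  0.04  0.39  1.77]
62 [ 0.41  0.2  -0.88  2.29  0.17  0.25  1.66]
58 [ 0.71  0.47 -1.29  2.32  1.29  0.33  0.65]
a t6.8 q [ 0.44  0.14 -0.9   2.25  0.04  0.4   1.77] F [-0.5 -0.3  0.7] gap 0.0921 fg 0.0
[ 0.71  0.47 -1.29  2.32  1.29  0.33  0.65]
[-0.147  0.071  0.159]
[-0.135  0.07   0.147]
[-0.107  0.084  0.155]
b t8.2 q [ 0.71  0.47 -1.29  2.32  1.28  0.33  0.66] F [0.  0.1 1.1] gap 0.0921 fg 0.0
```

Run:
```python
from plan import *
try:
    goT(toolT(52,.05,-.095),.08); goT(toolT(47,.03,-.095),.08); goT(G,.06); st("grasp")
    print("rack tcp",(np.linalg.inv(M)@np.r_[manip.current_tool_pos(),1]).round(4),"want",G[:3,3].round(4))
    effector.close(45); st("closed")
    print("rack tcp",(np.linalg.inv(M)@np.r_[manip.current_tool_pos(),1]).round(4))
except manip.PlanningError as ex: print("PE",ex)
c=viewer.get_calibration("wrist"); np.save("w2.npy",c,allow_pickle=True)
cv2.imwrite("pics/s2.png",np.hstack([cv2.resize(viewer.get_image("scene")[170:300,240:380,::-1],(420,390)),cv2.resize(viewer.get_image("wrist")[:,:,::-1],(380,285)).repeat(1,0)[[min(i,284) for i in range(390)]]]))
```

```text
grasp t9.7 q [ 0.69  0.7  -1.31  2.36  2.19  0.47 -0.1 ] F [-0.2  0.3 -0.2] gap 0.0917 fg 0.0
rack tcp [-0.0508  0.0852  0.1575  1.    ] want [-0.0506  0.085   0.1576]
closed t10.4 q [ 0.69  0.7  -1.31  2.36  2.2   0.47 -0.1 ] F [-0.5 -0.6 -0.1] gap 0.0518 fg 43.6
rack tcp [-0.0506  0.085   0.1575  1.    ]
```

View pics/s2.png

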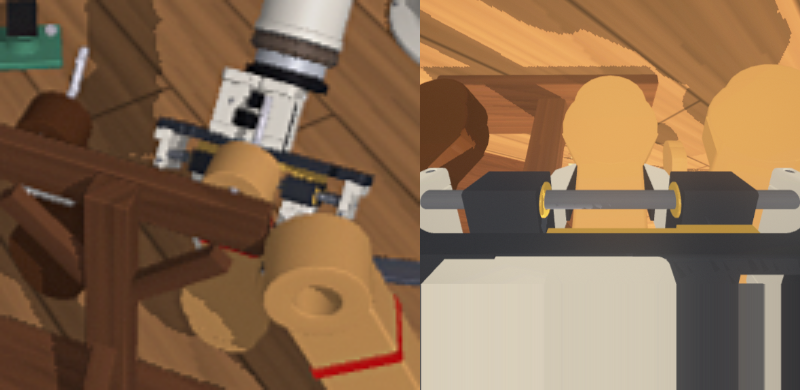

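Gripped: gap 51.8 mm on the waist, with the form between the pads at the wrist inset (610,150). Now I'll follow the unhooking path with a force guard.

```bash
cat > un.py <<'E'
from plan import *
import sys,os
i0=int(sys.argv[1])
for i in range(i0,len(WP)):
    x,z,th=WP[i]
    try: goT(formT(x,z,np.radians(th))@REL,.05 if i<3 else .04 if i<11 else .06)
    except manip.PlanningError as ex: print("PE at",i,ex); break
    F=np.array(manip.current_force()); print(i,np.round([x,z],3),th,F.round(1),"T",np.round(manip.current_wrist_torque(),2),"t%.1f"%manip.current_clock())
    if np.linalg.norm(F-[0,0,-3.2])>14: print("FORCE"); break
st()
E
python3 un.py 0
```

```text
0 [-0.047  0.27 ] 0 [-0.1 -0.7 -1.4] T [-0.71  1.05  0.02] t10.8
1 [-0.058  0.273] 0 [-0.4 -0.7 -1.8] T [-0.75  1.06  0.  ] t11.2
2 [-0.07   0.275] 2 [-0.   0.2 -3.4] T [-0.67  1.01 -0.03] t11.6
PE at 3 the arm cannot follow that straight line within its joint ranges
 t11.6 q [ 0.75  0.59 -1.33  2.39  2.11  0.37 -0.07] F [-0.   0.2 -3.4] gap 0.0517 fg 43.5
```

Run:
```python
from plan import *
def s(x,z,th):
    j=ik(formT(x,z,np.radians(th))@REL); k,o=clr(x,z,np.radians(th)); print(x,z,th,"cl %.4f"%(k-abs(o)),None if j is None else np.round(j,2))
for th in (2,4,6,8,10,12,14): s(-.07,.275,th)
for th in (4,6,8,10,12,14): s(-.075,.2755,th)
for x,z,th in WP[3:9]: s(x,z,th)
for th in (6,9,12): s(-.066,.275,th)
```

```text
-0.07 0.275 2 cl 0.0083 [ 0.75  0.59 -1.33  2.39  2.1   0.37 -0.07]
-0.07 0.275 4 cl 0.0075 [ 0.72  0.51 -1.28  2.37  2.    0.3  -0.01]
-0.07 0.275 6 cl 0.0068 [ 0.68  0.43 -1.21  2.36  1.85  0.22  0.09]
-0.07 0.275 8 cl 0.0061 [ 0.72  0.47 -1.29  2.34  1.59  0.28  0.37]
-0.07 0.275 10 cl 0.0054 [ 0.72  0.46 -1.29  2.32  1.38  0.29  0.56]
-0.07 0.275 12 cl 0.0046 [ 0.6   0.34 -1.13  2.3   0.97  0.2   0.92]
-0.07 0.275 14 cl 0.0039 [ 0.7   0.42 -1.28  2.28  1.03  0.33  0.88]
-0.075 0.2755 4 cl 0.0071 [ 0.74  0.51 -1.29  2.38  2.01  0.29 -0.02]
-0.075 0.2755 6 cl 0.0064 [ 0.7   0.43 -1.23  2.37  1.86  0.22  0.09]
-0.075 0.2755 8 cl 0.0057 [ 0.73  0.45 -1.29  2.35  1.58  0.26  0.36]
-0.075 0.2755 10 cl 0.0050 [ 0.73  0.44 -1.29  2.33  1.36  0.27  0.57]
-0.075 0.2755 12 cl 0.0044 [ 0.69  0.38 -1.24  2.31  1.09  0.25  0.81]
-0.075 0.2755 14 cl 0.0037 [ 0.71  0.4  -1.28  2.29  0.99  0.31  0.91]
-0.0799 0.2754 8 cl 0.0065 [ 0.74  0.44 -1.29  2.36  1.59  0.24  0.36]
-0.0847 0.2764 13 cl 0.0053 [ 0.73  0.36 -1.27  2.32  0.98  0.26  0.92]
-0.0891 0.2776 20 cl 0.0042 [ 0.71  0.32 -1.26  2.25  0.58  0.41  1.28]
-0.0905 0.279 25 cl 0.0035 [ 0.69  0.33 -1.27  2.2   0.51  0.54  1.34]
-0.0918 0.2803 30 cl 0.0025 [ 0.67  0.35 -1.27  2.14  0.49  0.68  1.35]
-0.0957 0.2824 36 cl 0.0033 [ 0.63  0.38 -1.28  2.08  0.48  0.84  1.34]
-0.066 0.275 6 cl 0.0068 [ 0.66  0.44 -1.2   2.35  1.85  0.22  0.1 ]
-0.066 0.275 9 cl 0.0057 [ 0.71  0.48 -1.29  2.32  1.49  0.3   0.46]
-0.066 0.275 12 cl 0.0046 [ 0.7   0.45 -1.29  2.29  1.21  0.32  0.72]
```

```bash
cat > un2.py <<'E'
from plan import *
import ast,sys
P=ast.literal_eval(sys.argv[1])
RELi=np.linalg.inv(REL); Mi=np.linalg.inv(M)
def fp():
    T=np.eye(4); T[:3,:3]=R.from_quat(manip.current_tcp_rot()).as_matrix(); T[:3,3]=manip.current_tool_pos(); F=Mi@T@RELi
    x,z,th=F[0,3],F[2,3],np.arctan2(F[0,2],F[2,2]); k,o=clr(x,z,th); return "x%.4f y%.4f z%.4f th%.1f cl%.4f"%(x,F[1,3],z,np.degrees(th),k-abs(o))
bad=False
for i,(x,z,th) in enumerate(P):
    T=formT(x,z,np.radians(th))@REL; q=np.array(manip.current_q())
    try: goT(T,.05); print("line",end=" ")
    except manip.PlanningError:
        j=ik(T)
        if j is None or np.abs(np.array(j)-q).max()>.65: print("no joint way",i,None if j is None else np.round(j,2)); break
        j=np.array(j)
        for k in (.25,.5,.75,1):
            manip.movej(list(q+k*(j-q))); F=np.array(manip.current_force())
            if k==.5: print("half",fp(),F.round(1))
            if np.linalg.norm(F-[0,0,-3.2])>14: bad=True; break
    F=np.array(manip.current_force()); print(i,fp(),F.round(1),"t%.1f"%manip.current_clock())
    if bad or np.linalg.norm(F-[0,0,-3.2])>14: print("FORCE"); break
st()
E
python3 un2.py "[(-.07,.275,4),(-.07,.275,8),(-.07,.275,10),(-.0847,.2764,13),(-.0891,.2776,20)]"
```

```text
line 0 x-0.0694 y0.0847 z0.2756 th3.9 cl0.0070 [ 1.   0.7 -2.8] t11.9
line 1 x-0.0703 y0.0851 z0.2745 th8.0 cl0.0055 [-0.6 -0.5 -2.3] t12.4
line 2 x-0.0702 y0.0849 z0.2746 th10.0 cl0.0050 [-0.8 -0.2 -2.8] t12.8
line 3 x-0.0847 y0.0848 z0.2762 th13.0 cl0.0052 [ 1.5  1.  -4.6] t13.4
line 4 x-0.0883 y0.0848 z0.2781 th19.8 cl0.0038 [ 3.1  0.9 -3.8] t13.9
 t13.9 q [ 0.83  0.52 -1.48  2.25  0.95  0.56  0.96] F [ 3.1  0.9 -3.8] gap 0.0518 fg 44.0
```

```bash
python3 un2.py "[tuple(w) for w in []]" >/dev/null; python3 - <<'E' > wp.txt
from plan import *
print([tuple(float(v) for v in w) for w in WP[6:]])
E
python3 un2.py "$(cat wp.txt)"
```

```text
line 0 x-0.0900 y0.0851 z0.2792 th24.9 cl0.0031 [ 1.5  1.2 -2.4] t14.3
line 1 x-0.0919 y0.0851 z0.2800 th29.9 cl0.0022 [ 1.   0.2 -1.9] t14.7
line 2 x-0.0960 y0.0851 z0.2819 th36.0 cl0.0027 [-0.1 -0.2 -3.2] t15.1
line 3 x-0.0995 y0.0851 z0.2846 th42.0 cl0.0031 [ 0.3  0.3 -3. ] t15.6
line 4 x-0.1031 y0.0850 z0.2878 th45.9 cl0.0052 [ 0.2  0.  -3.1] t16.0
line 5 x-0.1064 y0.0849 z0.2917 th47.0 cl0.0059 [-0.2 -0.3 -2.6] t16.3
line 6 x-0.1133 y0.0847 z0.2994 th47.0 cl0.0058 [ 0.2  1.  -1.8] t16.6
line 7 x-0.1200 y0.0848 z0.3067 th47.0 cl0.0058 [-0.5 -0.7 -3. ] t17.0
line 8 x-0.1268 y0.0848 z0.3140 th47.0 cl0.0058 [-0.4  1.1 -2.8] t17.3
line 9 x-0.1335 y0.0847 z0.3213 th47.0 cl0.0090 [-0.1 -1.1 -1.7] t17.7
line 10 x-0.1436 y0.0846 z0.3322 th47.0 cl0.0090 [ 0.2  0.5 -3.6] t18.1
line 11 x-0.1572 y0.0847 z0.3468 th47.0 cl0.0090 [-0.6  0.3 -3.7] t18.7
 t18.7 q [ 0.89  0.28 -1.52  1.99  0.31  1.19  1.49] F [-0.6  0.3 -3.7] gap 0.0518 fg 44.3Traceback (most recent call last):
  File "un2.py", line 3, in <module>
    P=ast.literal_eval(sys.argv[1])
    return _convert(node_or_string)
    return _convert_signed_num(node)
    return _convert_num(node)
    _raise_malformed_node(node)
    ~~~~~~~~~~~~~~~~~~~~~^^^^^^
    raise ValueError(msg + f': {node!r}')
ValueError: malformed node or string on line 1: <ast.ListComp object at 0x7fd12f398050>
```

The form came off the hook without touching the rack (forces under 5 N). Next I carry it clear and lay it flat.

```bash
cat > lay.py <<'E'
from plan import *
def tryl(n,W,v):
    try: goT(W,v,True); print(n,"line",end=" ")
    except manip.PlanningError:
        j=manip.solve_ik(W[:3,3],R.from_matrix(W[:3,:3]).as_quat()); print(n,"IK",None if j is None else np.round(j,2)); goT(W,None,True)
    st(n)
def f(x,y,z,th): T=formT(x,z,np.radians(th)); T[1,3]=y; return M@T@REL
tryl("a",f(-.18,.085,.39,47),.2)
tryl("b",f(-.18,-.06,.39,55),.2)
t=np.array([-.9,.43]); t/=np.linalg.norm(t); w=np.array([.53,-.05])
fl=lambda h: flatT(np.r_[w-t*.095,h],t)@REL
tryl("c",fl(.25),.2)
tryl("d",fl(.06),.2)
E
python3 lay.py
```

```text
a line a t19.5 q [ 1.05 -0.15 -1.35  1.97 -0.14  1.24  1.99] F [-0.7  0.1 -3.5] gap 0.0513 fg 44.3
b line b t20.8 q [ 0.86  0.34 -1.28  1.76  0.37  1.46  1.74] F [ 0.   0.5 -2.1] gap 0.0517 fg 44.3
c line c t22.2 q [ 0.59  0.87 -0.77  1.26  0.14  1.88  0.94] F [-0.2  0.3 -2.9] gap 0.0513 fg 44.3
d line d t23.3 q [ 0.56  1.08 -0.7   1.32  0.26  1.64  0.98] F [ 1.   0.3 -1.8] gap 0.0516 fg 44.3
```

```bash
sed -i '/^tryl/d' lay.py
cat > lay2.py <<'E'
from lay import *
goT(fl(.030),.08,True)
f0=[]
for _ in range(4): manip.sleep(.05); f0.append(manip.current_force()[2])
f0=np.mean(f0); print("f0",f0)
for h in np.arange(.027,.0165,-.001):
    goT(fl(h),.02,True); F=manip.current_force()[2]; print(round(h,4),round(F,1),end="; ")
    if F-f0>4: break
st("low")
effector.open_jaws(); manip.sleep(.3); st("open")
W=fl(h); W[:3,3]-=W[:3,2]*.12; goT(W,.15,True); manip.sleep(.1); st("back")
cv2.imwrite("pics/t3.png",viewer.get_image("top")[:,:,::-1]);
E
python3 lay2.py
```

```text
f0 -2.7501509174354517
0.027 -3.2; 0.026 -3.1; 0.025 -3.4; 0.024 -2.7; 0.023 -2.7; 0.022 -0.4; 0.021 1.5; low t25.8 q [ 0.55  1.14 -0.68  1.31  0.28  1.6   0.99] F [-1.4  0.1  1.5] gap 0.0516 fg 44.4
open t26.9 q [ 0.55  1.14 -0.68  1.31  0.28  1.6   0.99] F [ 0.  -0.2 -0.5] gap 0.0918 fg 0.0
back t28.0 q [ 0.5   1.15 -0.68  1.02  0.27  1.85  1.03] F [-0.3 -0.1  0.2] gap 0.0921 fg 0.0
```

View pics/t3.png

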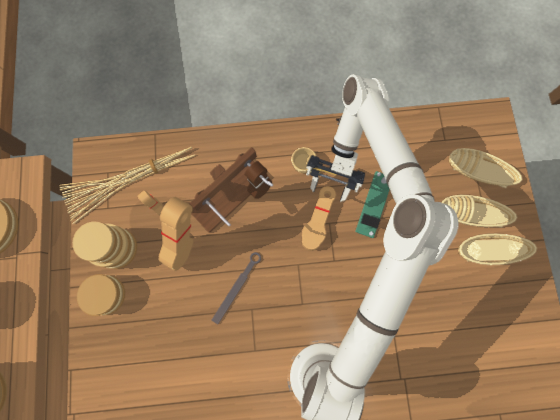

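Run:
```python
from plan import *
c=viewer.get_calibration("wrist"); Rt=R.from_quat(manip.current_tcp_rot()).as_matrix(); cam=Rt.T@(c['eye']-manip.current_tool_pos()); Rl=Rt.T@R.from_quat(c['attitude']).as_matrix()
t=np.array([-.9,.43,0]); t/=np.linalg.norm(t); f=210/np.tan(np.radians(c['vfov']/2))
# lift first
W=np.eye(4); W[:3,:3]=Rt; W[:3,3]=manip.current_tool_pos(); W[2,3]+=.12; goT(W,.2,True)
done=False
for sx in (-1,1):
  for hh in (.40,.36):
    o=np.c_[sx*t,np.cross([0,0,-1],sx*t),[0,0,-1.]]; Rc=o@Rl; v=Rc@[0,(120-c['cy'])/f,1]; v/=np.linalg.norm(v)
    eye=np.array([.55,-.16,.05])-v*hh; p=eye-o@cam; j=manip.solve_ik(p,R.from_matrix(o).as_quat()); print(sx,hh,p.round(3),None if j is None else np.round(j,2))
    if j is not None and not done: done=True; sel=(p,o)
manip.move_pose(sel[0],R.from_matrix(sel[1]).as_quat()); manip.sleep(.2)
c=viewer.get_calibration("wrist"); im=viewer.get_image("wrist"); np.save("w3.npy",c,allow_pickle=True); cv2.imwrite("pics/w3.png",im[:,:,::-1]); st()
```

```text
-1 0.4 [ 0.48  -0.127  0.291] [-0.9   0.37  1.38  1.89 -0.39  1.21 -1.41]
-1 0.36 [ 0.48  -0.127  0.251] [-0.86  0.46  1.37  1.94 -0.5   1.16 -1.31]
1 0.4 [ 0.62  -0.193  0.291] [ 0.77  0.51 -0.73  1.47  0.35  1.29  1.12]
1 0.36 [ 0.62  -0.193  0.251] [ 0.76  0.54 -0.72  1.52  0.37  1.22  1.11]
 t31.1 q [-0.9   0.37  1.38  1.89 -0.39  1.21 -1.41] F [ 0.4 -0.6 -0.4] gap 0.0916 fg 0.0
```

View pics/w3.png

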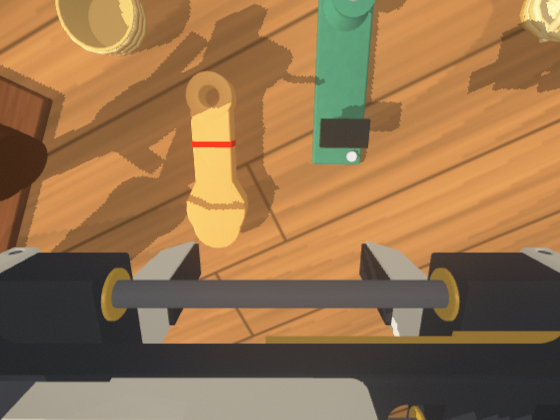

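Run:
```python
from plan import *
o=R.from_quat(manip.current_tcp_rot()).as_matrix(); p=np.array(manip.current_tool_pos())+o[:,0]*.075
manip.servo_line(p,None,.2); manip.sleep(.2)
c=viewer.get_calibration("wrist"); im=viewer.get_image("wrist"); np.save("w4.npy",c,allow_pickle=True); cv2.imwrite("pics/w4.png",im[:,:,::-1]); st()
im=im[:,:,::-1]; z=cv2.resize(im[30:250,170:400],None,fx=2.7,fy=2.7,interpolation=cv2.INTER_CUBIC)
for k in range(0,230,10): cv2.line(z,(int(k*2.7),0),(int(k*2.7),10 if k%50==30 else 5),(255,255,255),1)
for k in range(0,220,10): cv2.line(z,(0,int(k*2.7)),(10 if k%50==20 else 5,int(k*2.7)),(255,255,255),1)
cv2.imwrite("pics/w4c.png",z)
```

```text
t31.9 q [-0.64  0.51  1.22  1.72 -0.5   1.27 -1.33] F [ 0.8  0.2 -1.1] gap 0.0918 fg 0.0
```

View pics/w4c.png

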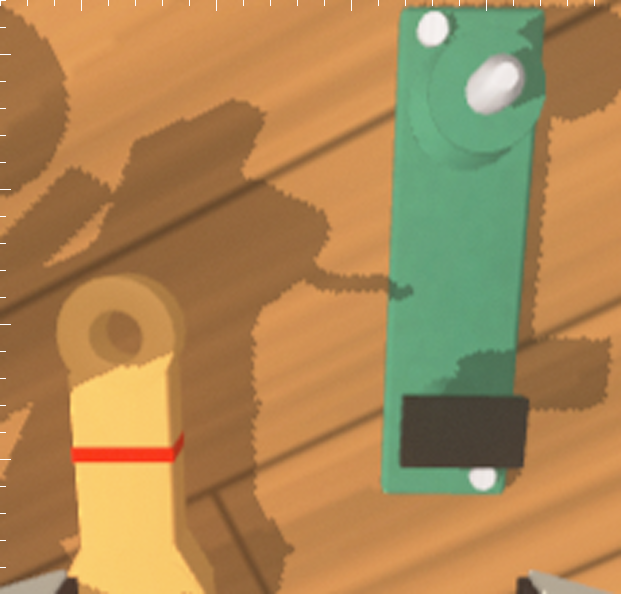

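The crop shows the pin tip at (508,74), seat centre at (486,95), pad centre at (463,432), form hole at (115.5,336), and the waist at the red band at (123.5,454). I'll convert these to world positions.

Run:
```python
from plan import *
c=np.load("w4.npy",allow_pickle=True).item(); g=lambda x,y,z: onz("w",170+x/2.7,30+y/2.7,z,c)
pin=g(508,74,.087); seat=g(486,95,.055); pad=g(463,432,.055); pc=[g(x,y,.055) for x,y in ((401,396),(528,398),(523,467),(401,466))]
hole=g(115.5,336,.04); band=g(123.5,454,.04)
print("pin",pin.round(4),"seat",seat.round(4),"pad",pad.round(4),"padsz",np.linalg.norm(pc[0]-pc[1]),np.linalg.norm(pc[1]-pc[2]))
ang=lambda a,b: np.degrees(np.arctan2(*(a-b)[1::-1]))
print("jack x ang pin-pad",ang(pin,pad),ang(seat,pad),np.linalg.norm(seat-pad),np.linalg.norm(pin-pad)*1, "edge",ang(pc[1],pc[0])+90,ang(pc[2],pc[3])+90)
print("hole",hole.round(4),"ang",ang(hole,band),"dist",np.linalg.norm(hole-band))
t=np.array([-.9,.43]); t/=np.linalg.norm(t); print("commanded hole",np.array([.53,-.05])-t*.095,"ang",np.degrees(np.arctan2(-t[1],-t[0])))
c3=np.load("w3.npy",allow_pickle=True).item(); h3=onz("w",209.5,95,.04,c3); t3=onz("w",219,246,.03,c3); print("w3 hole",h3.round(4),"toe ang",ang(h3,t3),np.linalg.norm((h3-t3)[:2]))
# left jack foot edges at z=.012: 
print("foot edge ang",ang(g(400,12,.012),g(383,490,.012)))
```

```text
pin [ 0.6387 -0.297   0.087 ] seat [ 0.637  -0.2944  0.055 ] pad [ 0.4998 -0.2274  0.055 ] padsz 0.062194656144230906 0.03499655160177702
jack x ang pin-pad -26.60148106563742 -26.02302859129179 0.15264514070776225 0.1585886337278394 edge -26.41077454647737 -25.9832069796161
hole [ 0.6151 -0.0913  0.04  ] ang -25.161483642606115 dist 0.06053688426578797
commanded hole [ 0.61571886 -0.09095457] ang -25.53743439063632
w3 hole [ 0.6154 -0.0925  0.04  ] toe ang -25.96860252238959 0.21204734256802968
foot edge ang -25.73716779387888
```

```bash
cat > pick.py <<'E'
from plan import *
hole=np.array([.6153,-.0917]); th=np.radians(-25.6); ux=np.array([np.cos(th),np.sin(th)])
def tool(hp,ang,z):  # hole at hp, form long axis (toe->heel) at ang, origin height z
    u=np.array([np.cos(ang),np.sin(ang),0]); W=np.eye(4); W[:3,:3]=np.c_[u,np.cross([0,0,-1],u),[0,0,-1.]]; W[:3,3]=np.r_[hp-.092*u[:2],z-.010]; return W
PIN=np.array([.638,-.2957]); JA=np.radians(-26.1)
if __name__=="__main__":
    goT(tool(hole,th,.12),None,True); st("above")
    goT(tool(hole,th,.02),.12,True); st("down")
    effector.close(40); st("closed")
    goT(tool(hole,th,.15),.15,True); st("lift")
    goT(tool(PIN,JA,.15),.15,True); manip.sleep(.1)
    goT(tool(PIN,JA,.112),.1,True); st("over pin")
    print((np.array(manip.current_tool_pos())-tool(PIN,JA,.112)[:3,3]).round(4))
E
python3 pick.py
```

```text
above t32.7 q [-0.73  0.65  1.03  1.97 -0.7   0.93 -1.35] F [ 0.4 -0.1  0.4] gap 0.0920 fg 0.0
down t33.7 q [-0.61  0.78  0.86  2.   -0.87  0.77 -1.23] F [ 0.1 -0.2 -0.3] gap 0.0917 fg 0.0
closed t34.4 q [-0.61  0.78  0.86  2.01 -0.87  0.77 -1.23] F [0.1 0.6 2. ] gap 0.0518 fg 40.0
lift t35.5 q [-0.76  0.61  1.08  1.96 -0.66  0.98 -1.38] F [ 0.5  0.3 -2.2] gap 0.0520 fg 40.0
over pin t37.6 q [-0.28  0.76  0.95  1.78 -0.73  1.   -1.05] F [ 0.4 -0.6 -3. ] gap 0.0517 fg 40.0
[-0.0005 -0.     -0.0008]
```

Run:
```python
from pick import *
def mf(): 
    r=[]
    for _ in range(4): r.append(manip.current_force()); manip.sleep(.03)
    return np.mean(r,0)
f0=mf(); print("f0",f0.round(1))
for z in list(np.arange(.108,.0785,-.003))+[.078,.077,.076,.075,.074,.073]:
    goT(tool(PIN,JA,z),.04,True); F=mf()-f0; print(round(z,4),F.round(1))
    if F[2]>5 or np.hypot(*F[:2])>8: break
p=np.array(manip.current_tool_pos()); print("origin z",p[2]+.010); st()
```

```text
f0 [ 0.3 -0.5 -2.5]
0.108 [-0.5  0.5  0.3]
0.105 [-0.5  0.4  0.2]
0.102 [-0.4  0.1 -0. ]
0.099 [ 0.1  0.3 -0.3]
0.096 [-0.1  0.6 -0.2]
0.093 [ 0.2  0.5 -0.2]
0.09 [-0.2  0.1  0.1]
0.087 [-0.   0.2 -0.2]
0.084 [-0.1  0.1  0. ]
0.081 [-0.3  0.5  0.1]
0.078 [-0.  1. -0.]
0.077 [-0.4  0.4  0.1]
0.076 [-0.8  0.8 -0.3]
0.075 [0.2 0.3 0.9]
0.074 [-2.2  2.4  9.1]
origin z 0.07508818359240187
 t43.5 q [-0.25  0.8   0.91  1.8  -0.78  0.94 -1.02] F [-1.4  2.   7.6] gap 0.0516 fg 40.0
```

Seated: contact comes at exactly the home height. I'll release, retreat straight up, and check with numbers from a wrist picture.

Run:
```python
from pick import *
goT(tool(PIN,JA,.075),.03,True); manip.sleep(.1)
effector.open_jaws(); manip.sleep(.2); st("open")
goT(tool(PIN,JA,.20),.12,True)
goT(tool(PIN-.05*np.array([np.cos(JA),np.sin(JA)]),JA,.30),.15,True); manip.sleep(.2); st("up")
c=viewer.get_calibration("wrist"); im=cv2.cvtColor(viewer.get_image("wrist"),cv2.COLOR_RGB2BGR); cv2.imwrite("pics/w5.png",im)
h=cv2.cvtColor(im,cv2.COLOR_BGR2HSV)
red=((h[...,0]<6)&(h[...,1]>180)&(h[...,2]>150)).astype(np.uint8)
n,l,s,ce=cv2.connectedComponentsWithStats(red)
for k in range(1,n):
    if s[k,4]>30: print("band",ce[k].round(1),s[k],onz("w",*ce[k],.095,c).round(4))
u=np.array([np.cos(JA),np.sin(JA)]); e=np.r_[PIN-.0605*u,.095]; print("expect band",e.round(4),proj("w",e,c).round(1),"pin px",proj("w",np.r_[PIN,.087],c).round(1))
px=proj("w",np.r_[PIN,.087],c).astype(int)
# bright grey pin inside hole
m=((h[...,1]<60)&(h[...,2]>110)).astype(np.uint8); n,l,s,ce=cv2.connectedComponentsWithStats(m)
for k in range(1,n):
    if 20<s[k,4]<2000 and np.hypot(*(ce[k]-px))<60: print("pin blob",ce[k].round(1),s[k])
```

```text
open t44.9 q [-0.25  0.8   0.91  1.8  -0.78  0.94 -1.02] F [0.5 0.6 0.9] gap 0.0918 fg 0.0
up t47.1 q [-0.51  0.48  1.21  1.74 -0.47  1.25 -1.21] F [-0.3  0.1 -0.5] gap 0.0918 fg 0.0
band [279.9 114.5] [257 112  47   7 281] [ 0.5837 -0.2697  0.095 ]
expect band [ 0.5837 -0.2691  0.095 ] [279.5 114.8] pin px [279.5  56.5]
pin blob [279.1  58.3] [270  48  19  21 306]
```

```bash
python3 -c "
from bench import manip
print(manip.hand_in(), manip.current_clock())"
```

```text
the job is handed in; nothing more can be done
the job is handed in; nothing more can be done
```

The form is on the jack with its heel hole fully down over the pin (red band within about 1 mm of where it should be) and let go; I handed the job in at about 47 s of the 72 s and have not seen the judge's result.

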